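# Latch the storage bin shut

### The arm

A 6-joint arm with a two-finger parallel gripper is mounted at the origin on the work surface. World frame = base frame: x ahead of the robot, y to its left, z up, the work surface at z = 0. Lengths are in m, angles in rad, forces in N, time in s.
With the tool pointing down it reaches from about 0.35 to 0.85 m from the base axis. Payload 8.1 kg.
Tool frame: the origin (TCP) lies at the very end of the fingers, on their centre line; the grasp point (between the pads) lies 19 mm behind it (pinch_z is the distance from the TCP to the grasp point, in m); z points along the fingers, y is the direction in which the jaws open and shut (so a half turn about z gives the same grasp; the last joint's range is limited). The gripper opens to 93 mm and grips with 3 to 60 N. Pads are 15 mm wide; open, the fingers measure 128 mm over their backs; the gripper's body (75 mm by 188 mm) begins 65 mm behind the grasp point.
Start: joints at [1.182, 0.13, 1.488, -0, 1.523, -0.085], TCP at [0.179, 0.573, 0.219] pointing down, gripper open.
Joint ranges: [-2.96, 2.96], [-0.89, 2.26], [0.02, 2.5], [-1.34, 4.48], [0, 2.73], [-2.66, 2.66]. Speed limits (rad/s): [2.39, 2.39, 2.79, 3.14, 3.14, 3.14].

### API

Orientations are given as a rotation vector (axis times angle).
In Python, from plant import * gives the robot as it stands.
- The arm moves only by the tool move_arm, never from a script. Its argument "series" is a list of rows, each a list of 7 numbers: the shift along the tool's x, y, z each as a share of 10 cm, from -1 to 1, then the turn, a rotation vector about the tool's x, y, z each as a share of 180 degrees, from -1 to 1, then the opening, from -1 (shut) to 1 (fully open). In form: [[dx, dy, dz, rx, ry, rz, jaw], ...]. A call has 1 to 8 rows; each row is the pose to reach, as a shift and turn from the pose commanded when the call began, along the tool's axes at that moment, turning the shorter way round; what a row does not reach only later rows make up. A row lasts 1/10 s, in which the tool goes at most 50 mm and 8.59 degrees, less where a joint would pass 70% of its speed; a pose out of reach is approached as far as the arm can. A call with a number of a shift or a turn outside -1 to 1 is refused whole. A call with a gripper value outside its range is refused whole. The fingers move at their own pace and stop on an object; "squeeze" is the grip in N (left out, the last holds). Time passes only in rows, so rows that repeat a pose let the fingers close. It gives the time, the measured TCP pose, the force and the opening at its end, in the units of the state.
- read_state(): the state, without advancing time (a new reading comes with each control period).
- read_camera(name): name is "side" or "top"; returns a dict with "frame" (420x560x3 uint8, red, green, blue), "K" (3x3 intrinsics, pixels), "rvec" (rotation vector, rad) and "tvec" (3), from world to camera coordinates, as OpenCV has them. Camera axes: x right, y down, z forward; pixel columns grow to the right and rows downward; lengths in m; the calibration is good to about 2 mm. A picture is of the moment at which its call begins. There is no depth.
- close_job(): hands the job in, once; it reports no verdict.
The state is a dict: "t": time; "q": joint angles; "dq": joint speeds; "joint_torque": joint torques, N m; "tool_pos": TCP position; "orientation": TCP orientation; "force": force on the tool from outside, world axes, zero at the start; "wrist_torque": the same for the moment, N m; "opening": finger opening in m.
Only numpy, scipy, OpenCV 4.12 (cv2) and the standard library are available. Lean on these libraries where they do the work, as an engineer would, in place of code of your own. Each camera call takes 0.05 s, during which the arm holds its last target.

### The job

Shut the dry-goods bin on the breakfast bar: swing its lid down onto the seal, hook the latch's wire loop over the keeper on the lid's front edge, then press the lever down until it snaps fully home against the bin and holds the lid pulled tight. Work gently, feeling for the contact and pushing no harder than the parts need, and leave everything else on the bar where it stands.

Things in the scene. Friction and masses are not known exactly. Their poses are not given: they have to be found in the camera images.
- bin: Grey plastic dry-goods bin, fixed (heavy): 160 mm deep (its x), 220 wide (its y), rim 125 up. Origin: centre of its underside, z up; the front with the toggle latch faces its own -x. Coordinates given elsewhere as (x, y, z) are mm in this frame. The latch moves in the plane y = 0. Lid, lever and loop all stay where they are left.
- lid: White plastic lid 168 x 226 x 14 mm, about 0.3 kg. Origin on its hinge line, along y at (85, 0, 127); opens about +y, starts 0.3 to 0.7 rad open; shut, its axes are the bin's. Up to 3 N at the front edge swings it down until it rests on the springy seal, front 5 mm high. Squeezing the seal takes 7 N at the front to begin, 60 N to finish: the latch's job. A push over 25 N is too hard.
- lid_front (a point): Middle of the lid's upper front edge, 168 mm from the hinge line and 14 above it. In the bin's frame at (-83, 0, 141) with the lid pulled tight, at z = 146 with it resting on its seal, higher when open.
- keeper (a point): Axis of the hooked bar, in the middle of the keeper's groove: steel shelf 26 mm wide on the lid's front face with an upturned lip. Groove 6.5 mm wide, open at the top, floor 2.5 below this point. Lip in front: top 1.5 above, 3 thick, outer face 6.3 in front. Lid face 3.3 behind, lid top 8.5 above. Moves with the lid: (-86, 0, 132.5) tight, 5 higher on the seal.
- loop_bar (a point): Middle of the loop's hook bar: steel rod, diameter 5 mm, 44 long along y, 40 mm from the loop's pin. It enters the keeper's groove from above; its axis must pass 4 mm or more above keeper to clear the lip. It has only 0.8 mm of play either way in x in the groove.
- loop_grip (a point): Middle of the loop's top bar, a rubber finger grip, diameter 10 mm, 44 long along y, 26 mm beyond the hook bar on the line from the pin (66 from the pin); side wires at y = +-22. Pinched from above, fingers either side in x, it can turn between them. Moving it swings the lever along. Starts leaning out, clear of the lid.
- loop: The whole steel wire loop, 15 g. Origin on its pin, which sits in the lever 14 mm from the lever's pivot along the plate, so lever and loop form a two-link chain. Leaning over the keeper it stays there when let go. Pressing it on the lid or keeper with over 25 N while hooking is too hard.
- lever_pivot (a point): The lever's fixed pivot axis (along y) on the bin's front, at (-88, 0, 106.5).
- latch_lever (a joint): Lever angle, rad: 0 = hanging straight down along the bin's front, latched (stop); 1.57 = straight out to the bin's -x; 2.3 = upper stop. Starts 1.35 to 1.75. Hooked, the loop goes tight near 1.05; then the lever needs about 6 N square on it 45 mm from the pivot, most near 0.7, falling to the dead centre at 0.04, past which it snaps to 0. Let go sooner it springs back or stays short of home.
- lever_handle: The lever's steel plate, 34 mm wide, 3 thick, reaching 64.5 mm from the pivot. Origin on the pivot; it runs along its own -z, its outer (pressed) face looks along its own -x, 3 mm from the origin. With the lever at 0 its axes are the bin's. A push of over 25 N on it is too hard, against the stop too.
- lever_end (a point): On the lever's outer face near the free end, 58 mm from the pivot and 3 mm out.
- glass_big: Bystander: lower of two stacked rectangular glass containers with white clip lids, 150 x 200 mm, 77 mm tall. Origin: centre of its underside.
- glass_small: Bystander: upper glass container, 120 x 160 mm, 67 mm tall, standing on the lower one. Origin: centre of its underside.
- jar: Bystander: round grey ceramic jar with knobbed lid, 92 mm across, 134 mm tall, beside the bin. Origin: centre of its underside.
- spoon_large: Bystander: aluminium measuring spoon lying flat, about 140 mm long, bowl 42 mm. Origin: on the bar under the handle's inner part; bowl towards its +x.
- spoon_small: Bystander: smaller aluminium measuring spoon lying flat, about 115 mm long, bowl 30 mm. Origin as for the larger one.
- mug: Bystander: white mug, 82 mm across, 92 mm tall, beside the bin. Origin: centre of its underside.
- mill: Bystander: dark wooden pepper mill, 56 mm across, 146 mm tall. Origin: centre of its underside.
- bowl: Bystander: small white bowl, 124 mm across, 50 mm tall. Origin: centre of its underside.

How it is judged:
By the outcome, as a careful person would: the job done as asked, in the order asked, and still so for the second after the job is handed in, with the robot touching nothing.
It also fails if it takes over 64 s, if anything falls off the work surface, if the arm or the gripper's body presses on something with over 40 N, if the wrist force passes 120 N, or if a joint passes its speed limit or range.

## Working session

There is one attempt and no reset: what is moved stays moved. The work goes in short steps, Python scripts to look and compute and a tool call to move; the robot and the scene stay as the last step left them, time stands still between calls to the robot, and variables do not carry over. Pictures are saved under pics/ and viewed, and the job is handed in when it is done.

Besides the shell and the picture viewer there is one more tool, called after "Emit:" in YAML: its name, and indented under it one key for each argument. move_arm: Moves the arm, as the interface text tells. Shift numbers are shares of 10 cm and turn numbers shares of 180 degrees, none past 1 either way. Its arguments: {"type":"object","properties":{"series":{"type":"array","items":{"type":"array","items":{"type":"number"}}},"squeeze":{"type":"number"}},"required":["series"]}

```bash
ls; mkdir -p pics
python3 - <<'E'
from plant import *
import cv2,numpy as np
s=read_state();print(s)
for n in("side","top"):
    c=read_camera(n);cv2.imwrite(f"pics/{n}0.png",c["frame"][:,:,::-1]);np.savez(f"{n}0.npz",**c)
    R=cv2.Rodrigues(np.array(c["rvec"]))[0];print(n,c["K"],-R.T@np.array(c["tvec"]),R)
E
```

```text
pics
{'t': 0.0, 'q': array([ 1.18162330e+00,  1.31182106e-01,  1.48925984e+00,  4.23427438e-06,
        1.52299134e+00, -8.54013199e-02]), 'dq': array([ 0.00011315, -0.0002958 ,  0.0013999 , -0.00237217,  0.00019281,
       -0.00321317]), 'joint_torque': array([ 1.11246343e-03, -5.59840643e+01, -4.91767323e+01,  7.68422987e-02,
        3.52760672e-02, -1.98789330e-04]), 'tool_pos': array([0.17923661, 0.57201388, 0.21758561]), 'orientation': array([-4.75265005e-01, -3.10499203e+00,  2.80828471e-03]), 'force': array([0.49724625, 0.19857533, 0.43277452]), 'wrist_torque': array([-0.03768072,  0.00553727,  0.011971  ]), 'opening': 0.09289197983394903}
side [[416.52687626   0.         278.72128925]
 [  0.         416.52687626 211.55893368]
 [  0.           0.           1.        ]] [ 0.03566444 -0.61247051  0.74377253] [[ 0.82146359 -0.57008529  0.01415383]
 [-0.3162855  -0.47612292 -0.82053059]
 [ 0.47451138  0.66955936 -0.57142735]]
top [[508.85308424   0.         284.94670128]
 [  0.         508.85308424 210.70452255]
 [  0.           0.           1.        ]] [0.46611946 0.11882425 1.35852466] [[-0.02484434 -0.99968055 -0.00464373]
 [-0.9965798   0.02513296 -0.07872131]
 [ 0.07881287  0.00267207 -0.99688585]]
```

View pics/side0.png

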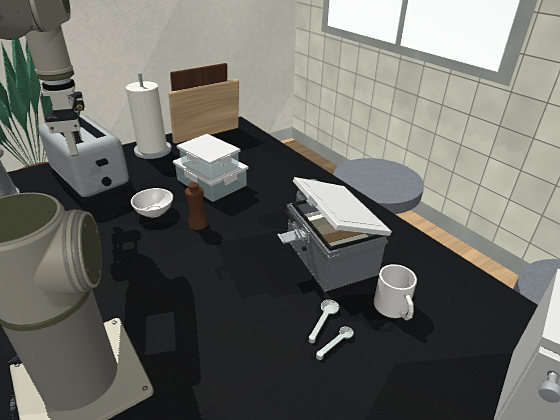

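View pics/top0.png

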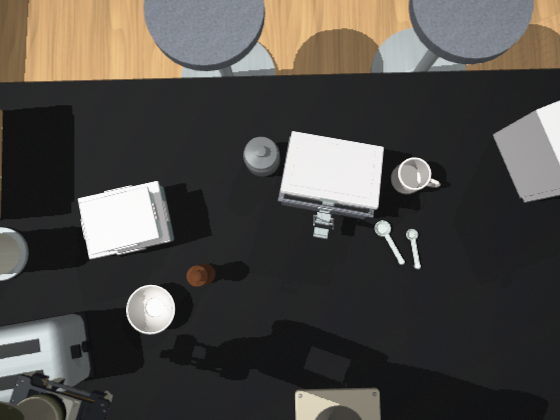

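The bin is at top-view (330,175), with its front and the latch (322,225) facing the robot. The jar is to its left, and the mug and spoons are to its right. I'll zoom in.

Run:
```python
import cv2
a=cv2.imread("pics/side0.png")[165:295,265:400];cv2.imwrite("pics/s0z.png",cv2.resize(a,None,fx=5.8,fy=4.6*1,interpolation=cv2.INTER_CUBIC) if 0 else cv2.resize(a,None,fx=4.6,fy=4.6,interpolation=cv2.INTER_CUBIC))
a=cv2.imread("pics/top0.png")[120:250,270:400];cv2.imwrite("pics/t0z.png",cv2.resize(a,None,fx=4.6,fy=4.6,interpolation=cv2.INTER_CUBIC))
```

```text
(no output)
```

View pics/s0z.png

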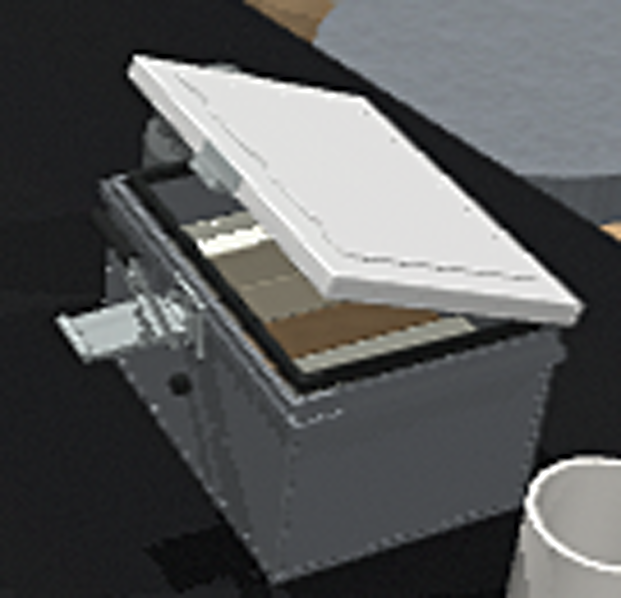

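View pics/t0z.png

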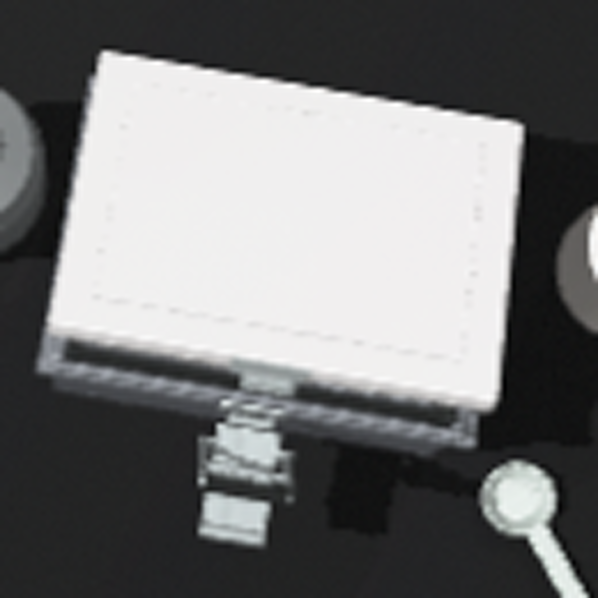

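```bash
cat > h.py <<'E'
import numpy as np, cv2
from scipy.optimize import least_squares
def load(n): 
    d=np.load(n); return {k:d[k] for k in d}
def proj(c,P):
    return cv2.projectPoints(np.asarray(P,float).reshape(-1,1,3),c["rvec"],c["tvec"],c["K"],None)[0].reshape(-1,2)
def Rz(a): return np.array([[np.cos(a),-np.sin(a),0],[np.sin(a),np.cos(a),0],[0,0,1]])
def b2w(p,pose): # p mm in bin frame -> world m ; pose x,y,yaw
    return np.atleast_2d(p)/1000@Rz(pose[2]).T+np.array([pose[0],pose[1],0])
def lid2b(p,th):
    p=np.atleast_2d(np.asarray(p,float));c,s=np.cos(th),np.sin(th)
    return np.c_[p[:,0]*c+p[:,2]*s+85,p[:,1],-p[:,0]*s+p[:,2]*c+127]
def ray(c,uv):
    R=cv2.Rodrigues(c["rvec"])[0];o=-R.T@c["tvec"].ravel()
    d=R.T@np.linalg.inv(c["K"])@np.array([uv[0],uv[1],1.]);return o,d
def onz(c,uv,z):
    o,d=ray(c,uv);return o+d*(z-o[2])/d[2]
def zoom(c,x0,y0,w,h,f,fn):
    a=c["frame"][y0:y0+h,x0:x0+w,::-1];cv2.imwrite(fn,cv2.resize(a,None,fx=f,fy=f,interpolation=cv2.INTER_CUBIC))
E
python3 - <<'E'
from h import *
for n,(x0,y0,w,h) in {"top":(270,120,125,110),"side":(285,165,120,90)}.items():
    c=load(n+"0.npz");a=c["frame"][y0:y0+h,x0:x0+w].min(2)
    a=cv2.resize(a,None,fx=8,fy=8,interpolation=cv2.INTER_CUBIC)
    for th in(130,170,205):
        m=(a>th).astype(np.uint8);cs=cv2.findContours(m,0,1)[0];k=max(cs,key=cv2.contourArea)
        p=cv2.approxPolyDP(cv2.convexHull(k),8,True)[:,0]
        print(n,th,(((p+.5)/8-.5)+[x0,y0]).round(2).tolist())
T,S=load("top0.npz"),load("side0.npz")
zoom(S,285,165,60,60,10,"pics/s0a.png");zoom(S,300,225,60,70,8,"pics/s0b.png");zoom(T,305,195,40,50,11,"pics/t0a.png")
E
```

```text
top 130 [[291.56, 130.94], [382.81, 146.56], [376.94, 207.69], [370.56, 208.81], [314.94, 205.69], [278.44, 199.69], [289.19, 137.31]]
top 170 [[291.69, 131.19], [382.69, 146.81], [376.69, 207.31], [373.81, 208.19], [280.56, 192.06], [280.06, 188.44]]
top 205 [[292.06, 131.06], [382.56, 147.06], [376.81, 206.56], [367.31, 206.81], [281.19, 191.06], [280.31, 188.94]]
side 130 [[293.56, 176.94], [314.06, 179.06], [343.56, 185.69], [390.56, 230.19], [389.56, 234.06], [335.19, 229.31], [309.19, 220.19], [304.44, 214.06], [292.56, 181.06]]
side 170 [[293.81, 176.81], [343.44, 185.81], [389.81, 229.69], [390.31, 231.94], [335.31, 228.56], [309.19, 219.94], [292.69, 180.94]]
side 205 [[293.81, 177.06], [343.56, 186.06], [389.81, 230.56], [336.31, 224.56]]
```

View pics/s0a.png

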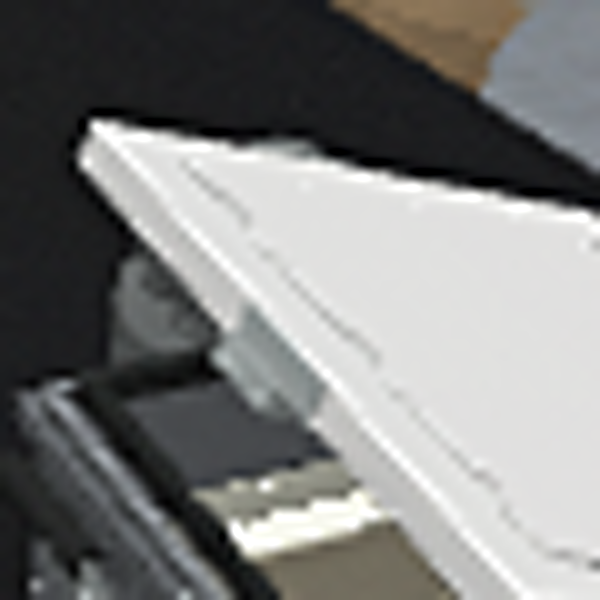

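View pics/t0a.png

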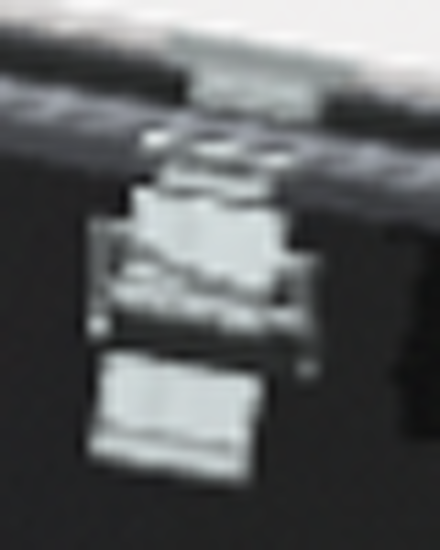

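View pics/s0b.png

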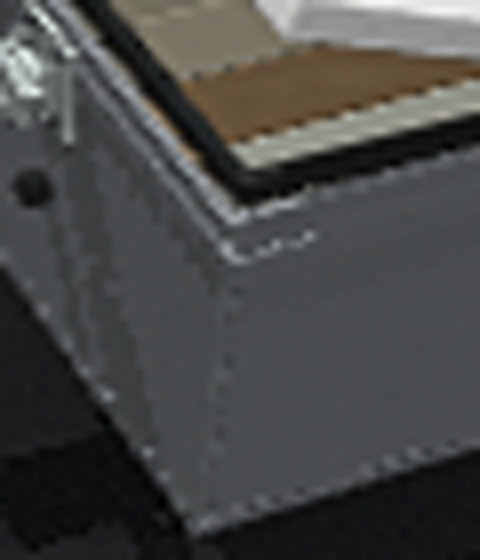

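Run:
```python
from h import *
T,S=load("top0.npz"),load("side0.npz")
lc=[(0,113,14),(0,-113,14),(-168,-113,14),(-168,113,14)]
to=np.array([(291.6,131),(382.8,146.7),(376.6,208),(280.3,190.8)])
so=np.array([(343.5,185.7),(390,229.9),(336.3,225),(293.8,177)])
def f(x,full=False):
    P=b2w(lid2b(lc,x[3]),x);
    r=np.r_[(proj(T,P)-to),(proj(S,P)-so)]
    r2=proj(S,b2w([(-80,-110,0)],x))-[323.8,290.6]
    r=np.r_[r,r2]
    return r if full else r.ravel()
s=least_squares(f,[0.6,0.05,-0.15,0.5],loss="soft_l1");print(s.x);print(f(s.x,True).round(1))
x=s.x
print("rim S",proj(S,b2w([(-80,-110,125),(-80,110,125)],x)),"T",proj(T,b2w([(-80,-110,125),(-80,110,125)],x)))
print("pivot",proj(T,b2w([(-88,0,106.5)],x)),proj(S,b2w([(-88,0,106.5)],x)))
print("keeper",proj(T,b2w(lid2b([(-171,0,5.5)],x[3]),x)),proj(S,b2w(lid2b([(-171,0,5.5)],x[3]),x)))
# triangulated lid corners
for a,b in zip(to,so):
    o1,d1=ray(T,a);o2,d2=ray(S,b)
    A=np.c_[d1,-d2];t=np.linalg.lstsq(A,o2-o1,rcond=None)[0];print((o1+d1*t[0]).round(4),(o2+d2*t[1]).round(4))
zoom(S,270,218,60,45,13,"pics/s0c.png")
```

```text
[ 0.64761869  0.00863325 -0.19998749  0.37272526]
[[-0.2 -0.8]
 [ 0.4 -0.6]
 [ 0.7 -0.7]
 [-0.5 -0.6]
 [-1.1 -0.3]
 [ 0.6  1.1]
 [-0.5  0.3]
 [-1.5 -0. ]
 [-1.   1. ]]
rim S [[326.87044419 252.70755615]
 [287.26295406 203.13680985]] T [[369.68425199 215.26017949]
 [280.47999963 199.59022599]]
pivot [[323.91050925 211.23291817]] [[302.23719024 232.59469863]]
keeper [[327.80723198 201.53213266]] [[309.86490758 201.97244164]]
[0.7566 0.1011 0.1394] [0.7599 0.0984 0.1402]
[ 0.7114 -0.1183  0.143 ] [ 0.712  -0.1189  0.1433]
[ 0.5585 -0.0872  0.2013] [ 0.5612 -0.0892  0.2018]
[0.6035 0.1314 0.2018] [0.607  0.129  0.2022]
```

View pics/s0c.png

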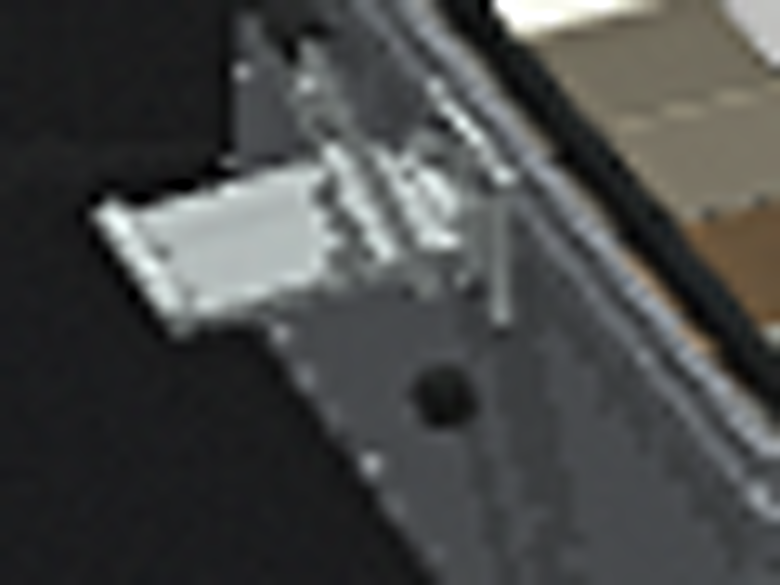

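Run:
```python
from h import *
T,S=load("top0.npz"),load("side0.npz")
x=np.array([.6476,.0086,-.2,.3727])
def w2b(P): return ((np.atleast_2d(P)-[x[0],x[1],0])@Rz(x[2]))*1000
def tri(a,b):
    o1,d1=ray(T,a);o2,d2=ray(S,b);t=np.linalg.lstsq(np.c_[d1,-d2],o2-o1,rcond=None)[0]
    p,q=o1+d1*t[0],o2+d2*t[1];return w2b((p+q)/2).round(1),np.linalg.norm(p-q)*1000
print("lever end L",tri((313.2,235.5),(277.7,234.5)),"R",tri((327.3,238.2),(283.8,243)))
for z in(.14,.15,.16,.17): print(z,w2b(onz(T,(314.1,224.6),z)).round(1),w2b(onz(T,(333,228.6),z)).round(1))
def lev(a): return np.array([-np.sin(a),0,-np.cos(a)]),np.array([-np.cos(a),0,np.sin(a)])
for a in(1.4,1.5,1.6,1.7):
    d,n=lev(a);pv=np.array([-88,0,106.5])
    E=[pv+64.5*d+1.5*n+np.array([0,s,0]) for s in(17,-17)]
    print(a,"T",proj(T,b2w(E,x)).round(1).tolist(),"S",proj(S,b2w(E,x)).round(1).tolist())
    pin=pv+14*d
    for b in(0,.2,.4,.6):
        u=np.array([-np.sin(b),0,np.cos(b)])
        G=[pin+k*u+np.array([0,s,0]) for k in(66,40) for s in(22,-22)]
        if a==1.5:print("  loop",b,"T",proj(T,b2w(G,x)).round(1).tolist(),"S",proj(S,b2w(G,x)).round(1).tolist())
```

```text
lever end L (array([[-150. ,   15.3,  107.7]]), np.float64(3.368803723445814)) R (array([[-149.9,  -20.2,  107.3]]), np.float64(4.67008668560953))
0.14 [[-126.7   19.7  140. ]] [[-128.3  -26.5  140. ]]
0.15 [[-127.3   20.1  150. ]] [[-128.9  -25.7  150. ]]
0.16 [[-127.9   20.6  160. ]] [[-129.5  -24.9  160. ]]
0.17 [[-128.5   21.   170. ]] [[-130.1  -24.1  170. ]]
1.4 T [[312.5, 235.6], [326.1, 238.0]] S [[276.0, 237.7], [281.5, 245.8]]
1.5 T [[312.6, 235.8], [326.2, 238.2]] S [[275.8, 235.7], [281.3, 243.8]]
  loop 0 T [[315.6, 213.3], [334.2, 216.6], [315.0, 214.1], [333.2, 217.3]] S [[294.4, 207.7], [302.3, 217.5], [294.0, 216.4], [301.8, 226.3]]
  loop 0.2 T [[314.7, 218.9], [333.2, 222.1], [314.4, 217.4], [332.6, 220.6]] S [[289.5, 209.3], [297.2, 219.1], [291.1, 217.4], [298.8, 227.3]]
  loop 0.4 T [[313.7, 224.2], [332.2, 227.5], [313.9, 220.6], [332.0, 223.8]] S [[284.7, 211.7], [292.3, 221.7], [288.2, 218.8], [295.8, 228.8]]
  loop 0.6 T [[312.7, 229.2], [331.1, 232.5], [313.3, 223.6], [331.4, 226.8]] S [[280.3, 214.9], [287.8, 224.9], [285.6, 220.7], [293.1, 230.8]]
1.6 T [[312.8, 235.7], [326.4, 238.2]] S [[275.9, 233.7], [281.4, 241.7]]
1.7 T [[312.9, 235.4], [326.7, 237.8]] S [[276.1, 231.6], [281.7, 239.5]]
```

The bin sits at about (0.648, 0.009) with yaw -0.20. The lid is 0.37 rad open and the lever about 1.55. The grip is at about (-128, -2, 167) in the bin frame. First I raise the tool and line it up with the bin's axes.

Emit:
move_arm:
  series:
    - [0,0,-0.4,0,0,-0.033,-1]
    - [-0.4,-0.4,-0.5,0,0,-0.033,-1]
    - [-0.8,-0.7,-0.5,0,0,-0.033,-1]
    - [-0.95,-0.7,-0.5,0,0,-0.033,-1]
  squeeze: 5

```text
t: 0.5
tool_pos: [0.2504, 0.4746, 0.269]
orientation: [0.315, 3.125, -0.001]
force: [1.1, 0.8, -0.5]
opening: 0.0654
```

```bash
cat >> h.py <<'E'
POSE=np.array([.6476,.0086,-.2])
def w2b(P): return ((np.atleast_2d(P)-[POSE[0],POSE[1],0])@Rz(POSE[2]))*1000
def Rt(tilt,jaw='y',yaw=-.2):
    # tool: z=(sin t,0,-cos t) in bin frame; jaw along bin y or x
    z=np.array([np.sin(tilt),0,-np.cos(tilt)])
    if jaw=='y': y=np.array([0,1.,0]); x=np.cross(y,z)
    else: y=np.array([np.cos(tilt),0,np.sin(tilt)]); x=np.cross(y,z)
    return Rz(yaw)@np.c_[x,y,z]
def plan(target_b=None,R=None):
    from plant import read_state
    s=read_state();Rc=cv2.Rodrigues(np.array(s["orientation"]))[0]
    print("t %.2f"%s["t"],"tcp_bin",w2b(s["tool_pos"])[0].round(1),"F_bin",(np.array(s["force"])@Rz(POSE[2])).round(2),"open %.4f"%s["opening"],"zdir_bin",(Rz(POSE[2]).T@Rc[:,2]).round(3),"y_bin",(Rz(POSE[2]).T@Rc[:,1]).round(3))
    if target_b is not None:
        d=b2w(target_b,POSE)[0]-s["tool_pos"];print("shift shares",(Rc.T@d*10).round(3))
    if R is not None:
        print("turn shares",(cv2.Rodrigues(Rc.T@R)[0].ravel()/np.pi).round(4))
E
python3 -c "
from h import *
plan([-65,0,260],Rt(0))"
```

```text
t 0.50 tcp_bin [-481.9  377.8  269. ] F_bin [ 0.92  1.01 -0.52] open 0.0654 zdir_bin [ 0.001 -0.001 -1.   ] y_bin [ 0.001  1.    -0.001]
shift shares [-4.173 -3.774  0.096]
turn shares [-0.0002  0.0003 -0.0003]
```

Emit:
move_arm:
  series:
    - [-0.35,-0.35,0,0,0,0,-1]
    - [-0.7,-0.7,0,0,0,0,-1]
    - [-1,-1,0,0,0,0,-1]

```text
t: 0.8
tool_pos: [0.328, 0.3574, 0.2682]
orientation: [-0.314, -3.126, 0.001]
force: [0.8, -0.1, -0.3]
opening: 0.0416
```

Emit:
move_arm:
  series:
    - [-0.35,-0.35,0,0,0,0,-1]
    - [-0.7,-0.7,0,0,0,0,-1]
    - [-1,-1,0,0,0,0,-1]

```text
t: 1.1
tool_pos: [0.4061, 0.2394, 0.2684]
orientation: [-0.314, -3.126, 0.001]
force: [0.1, 0.1, 0.1]
opening: 0.0175
```

Emit:
move_arm:
  series:
    - [-0.35,-0.35,0,0,0,0,-1]
    - [-0.7,-0.7,0,0,0,0,-1]
    - [-1,-1,0,0,0,0,-1]
    - [-1,-1,0,0,0,0,-1]
    - [-1,-1,0,0,0,0,-1]

```text
t: 1.6
tool_pos: [0.4836, 0.1228, 0.268]
orientation: [-0.318, -3.124, 0.0]
force: [-0.2, -0.7, -0.7]
opening: 0.0009
```

```bash
python3 -c "
from h import *
plan([-62,0,245],Rt(0))"
```

```text
t 1.60 tcp_bin [-183.5   79.3  268. ] F_bin [-0.09 -0.72 -0.71] open 0.0009 zdir_bin [-0.001 -0.    -1.   ] y_bin [ 0.003  1.    -0.   ]
shift shares [-1.217 -0.79   0.229]
turn shares [-0.     -0.0004 -0.0009]
```

Emit:
move_arm:
  series:
    - [-0.4,-0.3,0,0,0,0,-1]
    - [-0.8,-0.6,0,0,0,0,-1]
    - [-1,-0.8,0,0,0,0,-1]
    - [-1,-0.8,0.2,0,0,0,-1]
    - [-1,-0.8,0.25,0,0,0,-1]
    - [-1,-0.8,0.25,0,0,0,-1]

```text
t: 2.2
tool_pos: [0.5644, 0.0269, 0.2423]
orientation: [-0.311, -3.123, -0.0]
force: [0.4, 0.1, 0.0]
opening: 0.0007
```

Emit:
move_arm:
  series:
    - [-0.2,0,0,0,0,0,-1]
    - [-0.2,0,0.1,0,0,0,-1]
    - [-0.2,0,0.2,0,0,0,-1]
    - [-0.2,0,0.2,0,0,0,-1]

```text
t: 2.6
tool_pos: [0.5835, 0.0222, 0.2214]
orientation: [-0.312, -3.122, 0.0]
force: [-0.2, -0.3, -0.7]
opening: 0.0008
```

```bash
python3 -c "
from h import *
plan([-62,0,150],Rt(0))"
```

```text
t 2.60 tcp_bin [-65.5   0.6 221.4] F_bin [-0.11 -0.36 -0.75] open 0.0008 zdir_bin [-0.004 -0.    -1.   ] y_bin [-0.001  1.    -0.   ]
shift shares [-0.038 -0.006  0.714]
turn shares [-0.0001 -0.0011  0.0003]
```

Emit:
move_arm:
  series:
    - [-0.1,0,0.06,0,0,0,-1]
    - [-0.1,0,0.1,0,0,0,-1]
    - [-0.1,0,0.14,0,0,0,-1]
    - [-0.1,0,0.17,0,0,0,-1]
    - [-0.1,0,0.2,0,0,0,-1]
    - [-0.1,0,0.23,0,0,0,-1]
    - [-0.1,0,0.26,0,0,0,-1]

```text
t: 3.3
tool_pos: [0.5952, 0.0194, 0.1978]
orientation: [0.314, 3.125, 0.0]
force: [-0.3, 0.1, 1.4]
opening: 0.0008
```

Emit:
move_arm:
  series:
    - [0,0,0.04,0,0,0,-1]
    - [0,0,0.08,0,0,0,-1]
    - [0,0,0.12,0,0,0,-1]
    - [0,0,0.16,0,0,0,-1]
    - [0,0,0.2,0,0,0,-1]

```text
t: 3.8
tool_pos: [0.595, 0.0194, 0.1772]
orientation: [-0.314, -3.126, 0.0]
force: [-0.2, 0.1, 1.5]
opening: 0.0003
```

Emit:
move_arm:
  series:
    - [0,0,0.04,0,0,0,-1]
    - [0,0,0.08,0,0,0,-1]
    - [0,0,0.12,0,0,0,-1]
    - [0,0,0.16,0,0,0,-1]
    - [0,0,0.2,0,0,0,-1]
    - [0,0,0.24,0,0,0,-1]
    - [0,0,0.26,0,0,0,-1]

```text
t: 4.5
tool_pos: [0.5948, 0.0195, 0.151]
orientation: [-0.314, -3.125, 0.0]
force: [0.1, -0.5, 1.1]
opening: 0.0003
```

Emit:
move_arm:
  series:
    - [0,0,0.01,0,0,0,-1]
    - [0,0,0.02,0,0,0,-1]
    - [0,0,0.03,0,0,0,-1]

```text
t: 4.8
tool_pos: [0.5952, 0.0194, 0.1488]
orientation: [0.314, 3.126, -0.0]
force: [-0.0, 0.7, 1.7]
opening: 0.0006
```

Emit:
move_arm:
  series:
    - [0,0,0.01,0,0,0,-1]
    - [0,0,0.02,0,0,0,-1]

```text
t: 5.0
tool_pos: [0.5951, 0.0194, 0.1467]
orientation: [0.314, 3.126, -0.0]
force: [-0.9, 0.0, 1.4]
opening: 0.0007
```

Emit:
move_arm:
  series:
    - [0,0,0.01,0,0,0,-1]
    - [0,0,0.015,0,0,0,-1]

```text
t: 5.2
tool_pos: [0.5951, 0.0194, 0.1454]
orientation: [0.314, 3.126, 0.0]
force: [-2.6, 0.5, 4.5]
opening: 0.0003
```

Emit:
move_arm:
  series:
    - [0,0,-0.1,0,0,0,-1]
    - [0,0,-0.4,0,0,0,-1]
    - [0.3,0,-0.8,0,0,0,-1]
    - [0.8,0,-1,0,0,0,-1]
    - [1,0,-1,0,0,0,-1]
    - [1,0,-1,0,0,0,-1]

```text
t: 5.8
tool_pos: [0.496, 0.0399, 0.2475]
orientation: [0.312, 3.123, 0.001]
force: [0.8, -0.1, 0.1]
opening: 0.0006
```

Run:
```python
from h import *
from plant import *
plan([-128,-2,250],Rt(0,'x'));print(read_state()["q"].round(2))
for n in("side","top"):
    c=read_camera(n);np.savez(f"{n}1.npz",**c)
    if n=="side": zoom(c,265,165,135,130,4.6,"pics/s1.png")
    else: zoom(c,270,120,130,130,4.6,"pics/t1.png")
```

```text
t 5.80 tcp_bin [-154.8    0.5  247.5] F_bin [0.8  0.07 0.07] open 0.0006 zdir_bin [ 0.003  0.001 -1.   ] y_bin [-0.001  1.     0.001]
shift shares [-0.268 -0.026 -0.025]
turn shares [0.001  0.0006 0.5002]
[-0.02 -0.16  1.73  0.    1.58 -1.39]
```

View pics/s1.png

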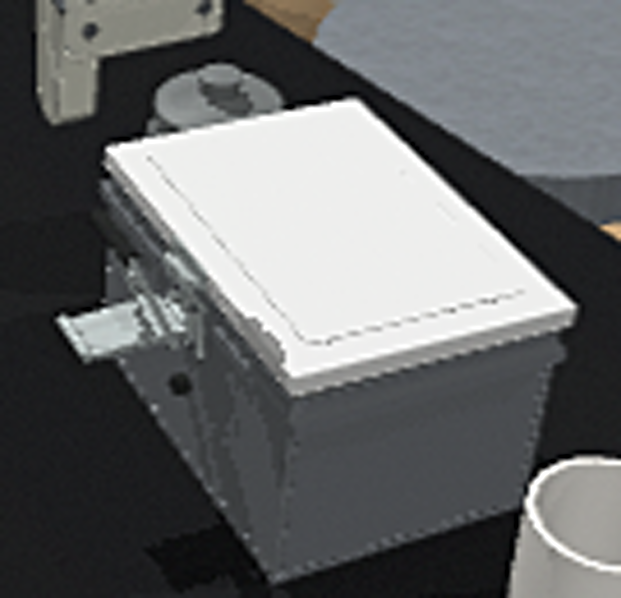

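View pics/t1.png

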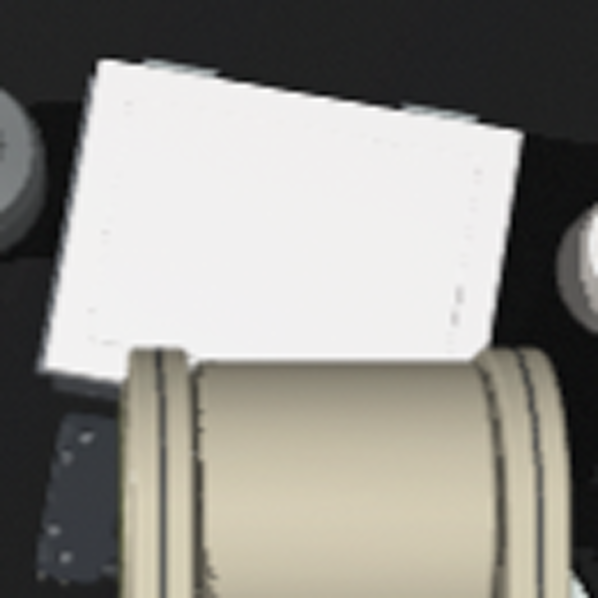

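The lid now rests on the seal, with its front-left corner at side-crop (105,150) and front-right at (290,380). I'll refine the bin pose from the shut lid.

Run:
```python
from h import *
T,S=load("top1.npz"),load("side1.npz")
for n,c,(x0,y0,w,h) in (("top",T,(270,120,125,85)),("side",S,(280,180,120,75))):
    a=cv2.resize(c["frame"][y0:y0+h,x0:x0+w].min(2),None,fx=8,fy=8,interpolation=cv2.INTER_CUBIC)
    for th in(190,215,232):
        m=(a>th).astype(np.uint8);k=max(cv2.findContours(m,0,1)[0],key=cv2.contourArea)
        p=cv2.approxPolyDP(cv2.convexHull(k),8,True)[:,0];print(n,th,(((p+.5)/8-.5)+[x0,y0]).round(2).tolist())
zoom(S,280,190,60,70,8,"pics/s1a.png")
```

```text
top 190 [[291.19, 133.44], [306.06, 134.31], [370.44, 145.44], [382.44, 148.81], [374.69, 194.94], [371.06, 197.69], [295.44, 202.19], [280.06, 199.56]]
top 215 [[291.56, 133.44], [305.81, 134.81], [381.94, 148.81], [374.56, 194.56], [370.69, 197.44], [295.69, 201.81], [279.94, 199.06]]
top 232 [[291.94, 133.31], [381.81, 149.06], [374.81, 193.81], [371.19, 197.06], [295.69, 201.44], [280.19, 198.94]]
side 190 [[287.69, 197.06], [341.69, 186.31], [389.31, 231.31], [328.19, 246.56]]
side 215 [[287.81, 197.06], [341.81, 186.56], [389.06, 231.31], [328.06, 246.31]]
side 232 [[287.94, 196.94], [341.81, 186.69], [388.94, 231.31], [328.19, 246.19]]
```

View pics/s1a.png

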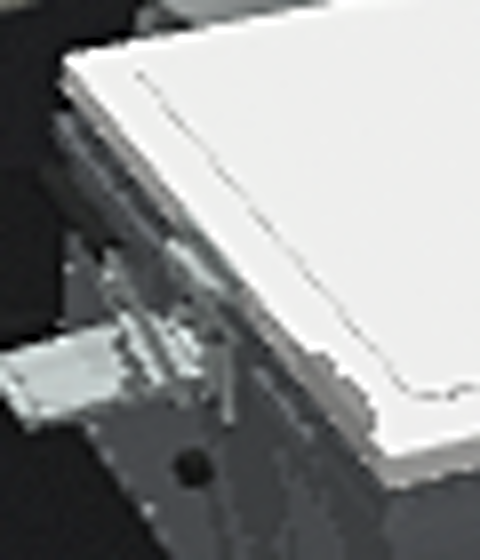

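Run:
```python
from h import *
T,S=load("top1.npz"),load("side1.npz")
lc=lid2b([(0,113,14),(0,-113,14),(-168,-113,14),(-168,113,14)],.0298)
to=np.array([(291.3,132.9),(382.3,148.8),(np.nan,0),(279.8,199.4)]);so=np.array([(341.8,186.3),(389.4,231.4),(328,246.6),(287.7,196.9)])
it=[0,1,3]
fT=lambda x:(proj(T,b2w(lc,x))[it]-to[it]).ravel(); fS=lambda x:(proj(S,b2w(lc,x))-so).ravel()
for n,f in(("T",fT),("S",fS),("both",lambda x:np.r_[fT(x),fS(x)])):
    s=least_squares(f,[.6476,.0086,-.2]);print(n,s.x.round(4),s.fun.round(1))
    print(" lid front mid",b2w([(-83,0,146)],s.x).round(4))
```

```text
T [ 0.6463  0.0084 -0.2001] [-0.1 -0.4  0.8 -0.3 -0.7  0.7]
 lid front mid [[0.5649 0.0249 0.146 ]]
S [ 0.6486  0.0064 -0.2049] [ 0.2 -0.5  0.5  0.2 -0.   0.4 -0.6 -0.6]
 lid front mid [[0.5673 0.0233 0.146 ]]
both [ 0.6475  0.0072 -0.1997] [ 0.4 -0.9  1.3 -0.9 -0.3  0.2 -0.6 -0.6  0.   0.1 -0.3  0.4 -1.3 -0.5]
 lid front mid [[0.5662 0.0237 0.146 ]]
```

Emit:
move_arm:
  series:
    - [0,0,0,0,0,0.25,0]
    - [0,0,0,0,0,0.3,0]
    - [-0.1,0,0,0,0,0.4,0]
    - [-0.2,0,0,0,0,0.5,0]
    - [-0.27,0,0,0,0,0.5,0]
    - [-0.27,0,0,0,0,0.5,0]
    - [-0.27,0,0,0,0,0.5,0]
    - [-0.27,0,0,0,0,0.5,0]

```text
t: 6.7
tool_pos: [0.5242, 0.0336, 0.2443]
orientation: [-2.031, -2.395, 0.001]
force: [0.3, -0.2, 0.7]
opening: 0.0465
```

```bash
sed -i 's/^POSE=.*/POSE=np.array([.6475,.0072,-.2])/' h.py
python3 - <<'E'
from h import *
plan([-128,0,230],Rt(0,'x'))
E
```

```text
t 6.70 tcp_bin [-126.1    1.3  244.3] F_bin [ 0.3  -0.13  0.73] open 0.0465 zdir_bin [-0.001 -0.    -1.   ] y_bin [ 0.934  0.356 -0.001]
shift shares [-0.006 -0.023  0.143]
turn shares [-0.0004  0.      0.1159]
```

Emit:
move_arm:
  series:
    - [0,0,0,0,0,0.05,0]
    - [0,0,0.1,0,0,0.1,0]
    - [0,0,0.3,0,0,0.116,0]
    - [0,0,0.5,0,0,0.116,0]
    - [0,0,0.6,0,0,0.116,0]
    - [0,0,0.6,0,0,0.116,0]

```text
t: 7.3
tool_pos: [0.5227, 0.0337, 0.1829]
orientation: [-2.424, -1.994, 0.005]
force: [-0.8, 0.3, 0.9]
opening: 0.0464
```

Run:
```python
from h import *
from plant import *
plan([-128,0,157],Rt(0,'x'))
c=read_camera("side");np.savez("side2.npz",**c);zoom(c,250,165,100,95,6,"pics/s2.png")
```

```text
t 7.30 tcp_bin [-127.6    1.2  182.9] F_bin [-0.87  0.18  0.86] open 0.0464 zdir_bin [-0.004 -0.001 -1.   ] y_bin [ 1.     0.006 -0.004]
shift shares [-0.012 -0.003  0.259]
turn shares [-0.0013  0.0002  0.002 ]
```

View pics/s2.png

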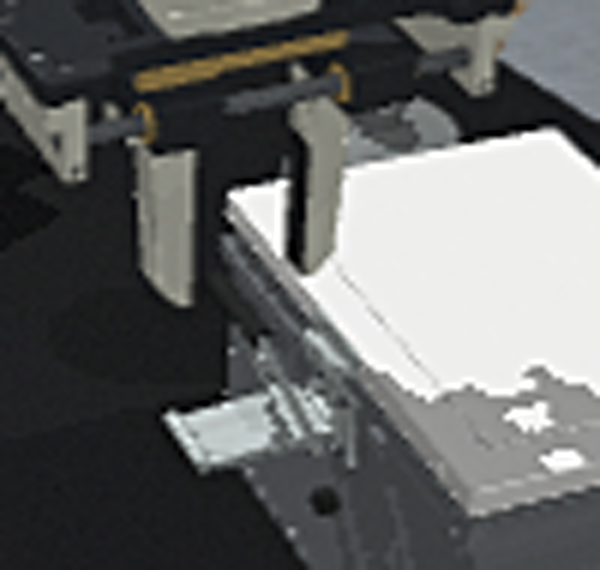

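Emit:
move_arm:
  series:
    - [0,0,0.05,0,0,0,0]
    - [0,0,0.1,0,0,0,0]
    - [0,0,0.15,0,0,0,0]
    - [0,0,0.2,0,0,0,0]
    - [0,0,0.25,0,0,0,0]
    - [0,0,0.26,0,0,0,0]

```text
t: 7.95
tool_pos: [0.523, 0.034, 0.1582]
orientation: [-2.425, -1.996, 0.001]
force: [-0.7, 0.7, 0.0]
opening: 0.0464
```

Run:
```python
from h import *
from plant import *
plan([-128,0,157],Rt(0,'x'))
c=read_camera("side");np.savez("side3.npz",**c);zoom(c,260,180,80,75,8,"pics/s3.png")
```

```text
t 7.95 tcp_bin [-127.3    1.5  158.2] F_bin [-0.86  0.54  0.01] open 0.0464 zdir_bin [-0.001 -0.    -1.   ] y_bin [ 1.     0.006 -0.001]
shift shares [-0.015 -0.007  0.012]
turn shares [-0.0004  0.0001  0.002 ]
```

View pics/s3.png

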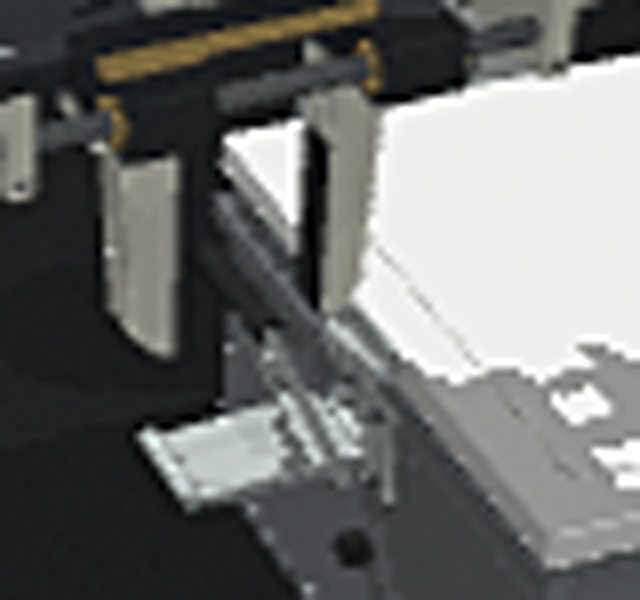

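Emit:
move_arm:
  series:
    - [0,0,0.01,0,0,0,-0.5]
    - [0,0,0.01,0,0,0,-0.7]
    - [0,0,0.01,0,0,0,-0.9]
    - [0,0,0.01,0,0,0,-0.9]
    - [0,0,0.01,0,0,0,-0.9]
    - [0,0,0.01,0,0,0,-0.9]
  squeeze: 8

```text
t: 8.6
tool_pos: [0.5236, 0.0339, 0.1582]
orientation: [2.426, 1.996, 0.0]
force: [-0.2, 1.2, -0.4]
opening: 0.0097
```

Run:
```python
from h import *
from plant import *
plan()
c=read_camera("side");np.savez("side4.npz",**c);zoom(c,260,180,80,75,8,"pics/s4.png")
```

```text
t 8.60 tcp_bin [-126.8    1.6  158.2] F_bin [-0.4   1.15 -0.45] open 0.0097 zdir_bin [ 0.  0. -1.] y_bin [1.    0.006 0.   ]
```

View pics/s4.png

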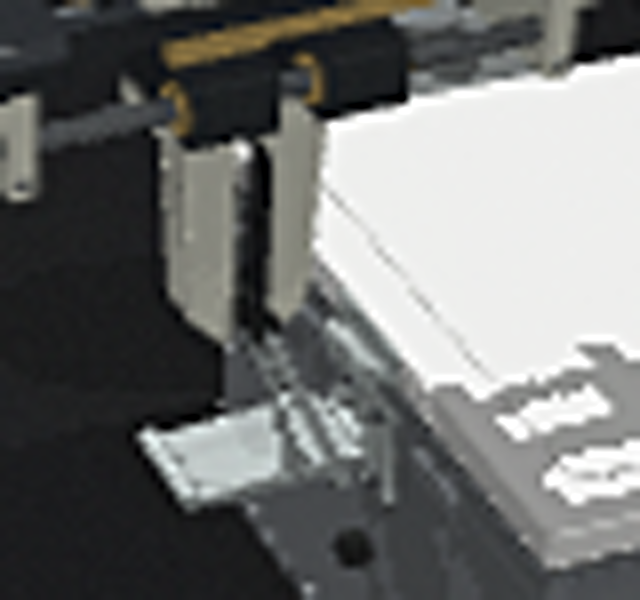

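Emit:
move_arm:
  series:
    - [0,0.06,-0.03,0,0,0,-0.9]
    - [0,0.12,-0.05,0,0,0,-0.9]
    - [0,0.18,-0.06,0,0,0,-0.9]
    - [0,0.25,-0.065,0,0,0,-0.9]
    - [0,0.3,-0.06,0,0,0,-0.9]
    - [0,0.35,-0.055,0,0,0,-0.9]
    - [0,0.39,-0.04,0,0,0,-0.9]
    - [0,0.39,-0.04,0,0,0,-0.9]

```text
t: 9.45
tool_pos: [0.5623, 0.0262, 0.1619]
orientation: [2.426, 1.996, 0.0]
force: [0.3, -0.3, 1.1]
opening: 0.0095
```

Run:
```python
from h import *
from plant import *
plan()
c=read_camera("side");np.savez("side5.npz",**c);zoom(c,260,180,80,75,8,"pics/s5.png")
```

```text
t 9.45 tcp_bin [-87.3   1.7 161.9] F_bin [ 0.34 -0.2   1.07] open 0.0095 zdir_bin [ 0. -0. -1.] y_bin [1.    0.006 0.   ]
```

View pics/s5.png

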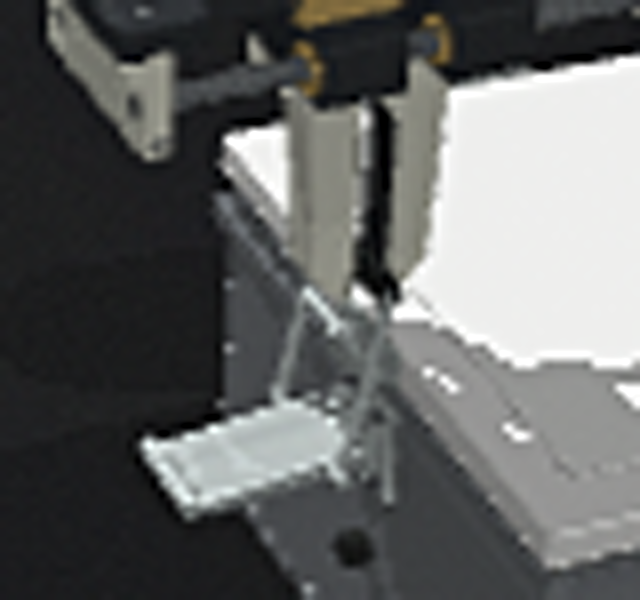

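Emit:
move_arm:
  series:
    - [0,0.025,-0.0,0,0,0,-0.9]
    - [0,0.05,0.023,0,0,0,-0.9]
    - [0,0.065,0.025,0,0,0,-0.9]
    - [0,0.085,0.027,0,0,0,-0.9]
    - [0,0.085,0.027,0,0,0,-0.9]

```text
t: 10.0
tool_pos: [0.57, 0.0248, 0.159]
orientation: [-2.426, -1.996, 0.001]
force: [-1.0, -0.1, -1.7]
opening: 0.0098
```

Emit:
move_arm:
  series:
    - [0,0.01,0.002,0,0,0,-0.9]
    - [0,0.02,0.004,0,0,0,-0.9]

```text
t: 10.2
tool_pos: [0.5718, 0.0244, 0.1587]
orientation: [-2.425, -1.996, 0.001]
force: [-2.4, -0.9, -1.3]
opening: 0.0095
```

Emit:
move_arm:
  series:
    - [0,0.01,0.002,0,0,0,-0.9]
    - [0,0.01,0.002,0,0,0,-0.9]

```text
t: 10.4
tool_pos: [0.573, 0.0242, 0.1586]
orientation: [-2.426, -1.996, 0.001]
force: [-1.2, -0.2, -2.9]
opening: 0.0094
```

Emit:
move_arm:
  series:
    - [0,0.01,0.002,0,0,0,-0.9]
    - [0,0.01,0.002,0,0,0,-0.9]

```text
t: 10.6
tool_pos: [0.574, 0.024, 0.1585]
orientation: [-2.426, -1.996, 0.0]
force: [-0.5, -0.7, -2.4]
opening: 0.0096
```

Emit:
move_arm:
  series:
    - [0,0.01,0.002,0,0,0,-0.9]
    - [0,0.01,0.002,0,0,0,-0.9]

```text
t: 10.8
tool_pos: [0.575, 0.0238, 0.1583]
orientation: [-2.426, -1.996, 0.0]
force: [-1.5, -1.6, -2.9]
opening: 0.0095
```

Run:
```python
from h import *
from plant import *
plan()
c=read_camera("side");np.savez("side6.npz",**c);zoom(c,275,190,60,50,12,"pics/s6.png");plan()
```

```text
t 10.80 tcp_bin [-74.3   1.8 158.3] F_bin [-1.18 -1.85 -2.9 ] open 0.0095 zdir_bin [-0. -0. -1.] y_bin [ 1.     0.006 -0.   ]
t 10.85 tcp_bin [-74.4   1.9 158.3] F_bin [-1.05 -1.5  -2.41] open 0.0097 zdir_bin [-0. -0. -1.] y_bin [ 1.     0.006 -0.   ]
```

View pics/s6.png

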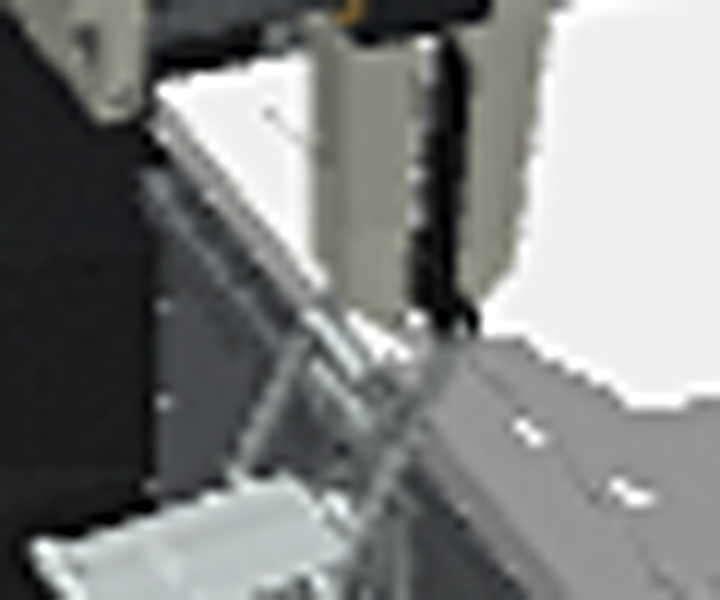

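Emit:
move_arm:
  series:
    - [0,0.01,0.002,0,0,0,-0.9]
    - [0,0.01,0.002,0,0,0,-0.9]

```text
t: 11.05
tool_pos: [0.5761, 0.0236, 0.1582]
orientation: [2.426, 1.996, -0.0]
force: [-2.1, -0.7, -2.0]
opening: 0.0092
```

Emit:
move_arm:
  series:
    - [0,0.01,0.002,0,0,0,-0.9]
    - [0,0.01,0.002,0,0,0,-0.9]

```text
t: 11.25
tool_pos: [0.577, 0.0234, 0.1581]
orientation: [-2.426, -1.996, 0.0]
force: [-2.1, -0.9, -1.6]
opening: 0.0096
```

Emit:
move_arm:
  series:
    - [0,0.01,0.002,0,0,0,-0.9]
    - [0,0.01,0.002,0,0,0,-0.9]

```text
t: 11.45
tool_pos: [0.5773, 0.0234, 0.1579]
orientation: [-2.425, -1.996, 0.002]
force: [-6.4, -0.5, 0.7]
opening: 0.0092
```

Emit:
move_arm:
  series:
    - [0,-0.004,0.01,0,0,0,-0.9]
    - [0,-0.006,0.02,0,0,0,-0.9]
    - [0,-0.008,0.02,0,0,0,-0.9]

```text
t: 11.75
tool_pos: [0.5775, 0.0234, 0.1574]
orientation: [2.425, 1.996, 0.001]
force: [-7.2, -0.7, 7.9]
opening: 0.0096
```

Emit:
move_arm:
  series:
    - [0,-0.002,0.01,0,0,0,-0.9]
    - [0,-0.003,0.015,0,0,0,-0.9]
    - [0,-0.003,0.015,0,0,0,-0.9]

```text
t: 12.05
tool_pos: [0.5775, 0.0236, 0.1565]
orientation: [2.425, 1.996, 0.002]
force: [-6.8, -0.4, 9.6]
opening: 0.0097
```

Run:
```python
from h import *
from plant import *
plan()
c=read_camera("side");np.savez("side7.npz",**c);zoom(c,275,190,60,50,12,"pics/s7.png")
c=read_camera("top");np.savez("top7.npz",**c);zoom(c,290,180,70,65,9,"pics/t7.png");plan()
```

```text
t 12.05 tcp_bin [-71.8   2.1 156.5] F_bin [-6.59 -1.7   9.63] open 0.0097 zdir_bin [ 0.002  0.    -1.   ] y_bin [1.    0.006 0.002]
t 12.15 tcp_bin [-71.8   2.1 156.5] F_bin [-8.49 -1.86  9.79] open 0.0099 zdir_bin [ 0.002  0.    -1.   ] y_bin [1.    0.006 0.002]
```

View pics/s7.png

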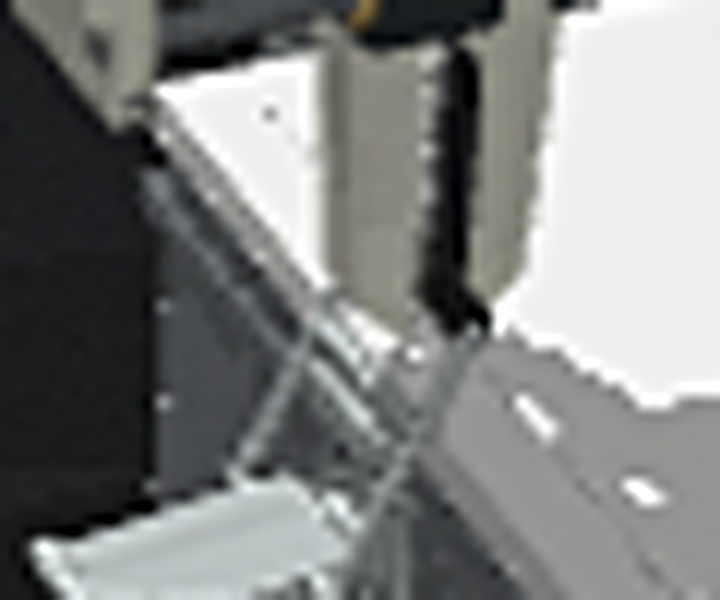

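View pics/t7.png

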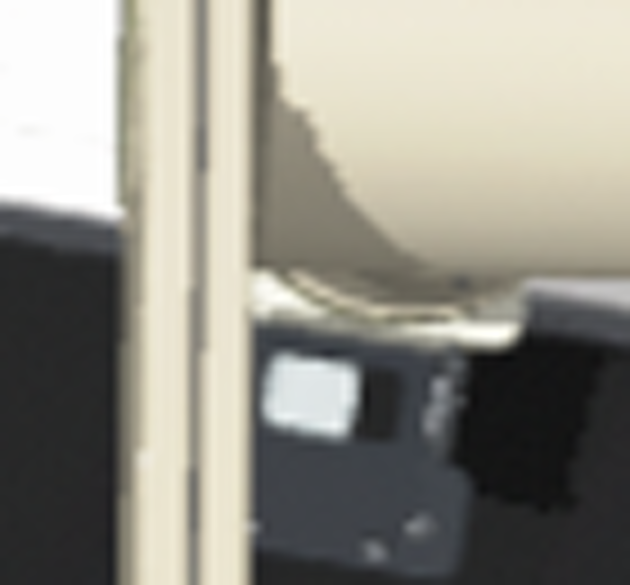

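Run:
```python
from h import *
S=load("side7.npz")
def z(p): return ((proj(S,b2w(p,POSE))-[275,190]+.5)*12).round(0).tolist()
print("lip",z([(-91,13,139),(-91,-13,139)]),"face top edge",z([(-83,13,146),(-83,-13,146)]))
for B in((-85.2,140),(-85.2,144),(-85.2,148),(-89,142)): print(B,z([(B[0],22,B[1]),(B[0],13,B[1]),(B[0],-22,B[1])]))
print(z([(-72,22,166),(-72,-22,166)]),z([(-74,-22,166)]), "lidcorner",z([(-83,113,146),(-83,-113,146)]))
```

```text
lip [[303.0, 364.0], [359.0, 434.0]] face top edge [[340.0, 328.0], [396.0, 397.0]]
(-85.2, 140) [[310.0, 330.0], [329.0, 354.0], [405.0, 448.0]]
(-85.2, 144) [[311.0, 314.0], [330.0, 338.0], [406.0, 432.0]]
(-85.2, 148) [[312.0, 299.0], [331.0, 322.0], [407.0, 416.0]]
(-89, 142) [[294.0, 326.0], [313.0, 350.0], [388.0, 444.0]]
[[373.0, 213.0], [471.0, 328.0]] [[462.0, 331.0]] lidcorner [[141.0, 84.0], [636.0, 691.0]]
```

Emit:
move_arm:
  series:
    - [0,-0.008,0,0,0,0,-0.9]
    - [0,-0.012,0,0,0,0,-0.9]

```text
t: 12.35
tool_pos: [0.5771, 0.0236, 0.1565]
orientation: [2.424, 1.995, 0.004]
force: [-2.8, -0.8, 5.8]
opening: 0.0096
```

Run:
```python
from h import *
plan()
```

```text
t 12.35 tcp_bin [-72.2   2.1 156.5] F_bin [-2.58 -1.34  5.78] open 0.0096 zdir_bin [ 0.004  0.    -1.   ] y_bin [1.    0.006 0.004]
```

Emit:
move_arm:
  series:
    - [0,-0.005,0.002,0,0,0,-0.9]
    - [0,-0.01,0.005,0,0,0,-0.9]

```text
t: 12.55
tool_pos: [0.5764, 0.0237, 0.1554]
orientation: [2.424, 1.994, 0.005]
force: [2.0, -1.2, 3.0]
opening: 0.0094
```

Emit:
move_arm:
  series:
    - [0,-0.002,0.008,0,0,0,-0.9]
    - [0,-0.003,0.015,0,0,0,-0.9]

```text
t: 12.75
tool_pos: [0.5753, 0.0239, 0.153]
orientation: [2.425, 1.995, 0.002]
force: [1.4, -0.1, 5.9]
opening: 0.0097
```

Run:
```python
from h import *
from plant import *
plan()
c=read_camera("side");np.savez("side8.npz",**c);zoom(c,275,190,60,50,12,"pics/s8.png")
```

```text
t 12.75 tcp_bin [-74.1   2.  153. ] F_bin [1.38 0.23 5.92] open 0.0097 zdir_bin [ 0.002  0.    -1.   ] y_bin [1.    0.006 0.002]
```

View pics/s8.png

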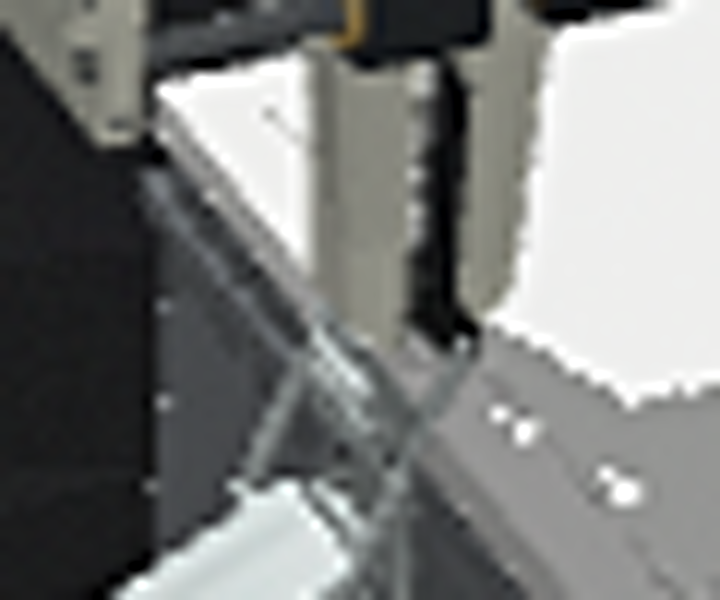

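Emit:
move_arm:
  series:
    - [0,-0.002,0.008,0,0,0,-0.9]
    - [0,-0.002,0.01,0,0,0,-0.9]

```text
t: 13.0
tool_pos: [0.5752, 0.0239, 0.1526]
orientation: [2.425, 1.995, 0.003]
force: [0.8, -1.3, 9.8]
opening: 0.0099
```

Run:
```python
from h import *
plan()
```

```text
t 13.00 tcp_bin [-74.2   2.  152.6] F_bin [ 1.07 -1.14  9.79] open 0.0099 zdir_bin [ 0.002  0.    -1.   ] y_bin [1.    0.006 0.002]
```

Emit:
move_arm:
  series:
    - [0,-0.01,-0.01,0,0,0,-0.9]
    - [0,-0.02,-0.01,0,0,0,-0.9]
    - [0,-0.03,-0.01,0,0,0,-0.9]

```text
t: 13.3
tool_pos: [0.5725, 0.0244, 0.1531]
orientation: [2.424, 1.995, 0.003]
force: [7.5, -2.7, 3.4]
opening: 0.0094
```

Run:
```python
from h import *
plan()
```

```text
t 13.30 tcp_bin [-77.    2.  153.1] F_bin [ 7.89 -1.11  3.35] open 0.0094 zdir_bin [ 0.003  0.    -1.   ] y_bin [1.    0.006 0.003]
```

Emit:
move_arm:
  series:
    - [0,0.01,0,0,0,0,-0.9]
    - [0,0.018,0.005,0,0,0,-0.9]
    - [0,0.018,0.005,0,0,0,-0.9]
    - [0,0.018,0.005,0,0,0,-0.5]
    - [0,0.018,0.005,0,0,0,-0.2]
    - [0,0.018,0.005,0,0,0,-0.2]

```text
t: 13.9
tool_pos: [0.5722, 0.0244, 0.1507]
orientation: [-2.424, -1.995, 0.002]
force: [0.0, 0.1, -0.1]
opening: 0.0292
```

Emit:
move_arm:
  series:
    - [0,0.018,-0.1,0,0,0,-0.2]
    - [0,0.018,-0.3,0,0,0,-0.2]
    - [0,0.018,-0.6,0,0,0,-0.2]
    - [0,-0.3,-1,0,0,0,-0.2]
    - [0,-0.7,-1,0,0,0,-0.2]
    - [0,-1,-1,0,0,0,-0.2]
    - [0,-1,-1,0,0,0,-0.2]

```text
t: 14.6
tool_pos: [0.4727, 0.0442, 0.2529]
orientation: [2.425, 1.997, 0.001]
force: [1.0, 0.8, -0.6]
opening: 0.0373
```

Run:
```python
from h import *
from plant import *
plan()
c=read_camera("side");np.savez("side9.npz",**c);zoom(c,265,175,75,70,8,"pics/s9.png")
c=read_camera("top");np.savez("top9.npz",**c);zoom(c,290,180,70,65,9,"pics/t9.png")
```

```text
t 14.60 tcp_bin [-178.6    1.5  252.9] F_bin [ 0.79  0.94 -0.61] open 0.0373 zdir_bin [ 0.  0. -1.] y_bin [1.    0.007 0.   ]
```

View pics/s9.png

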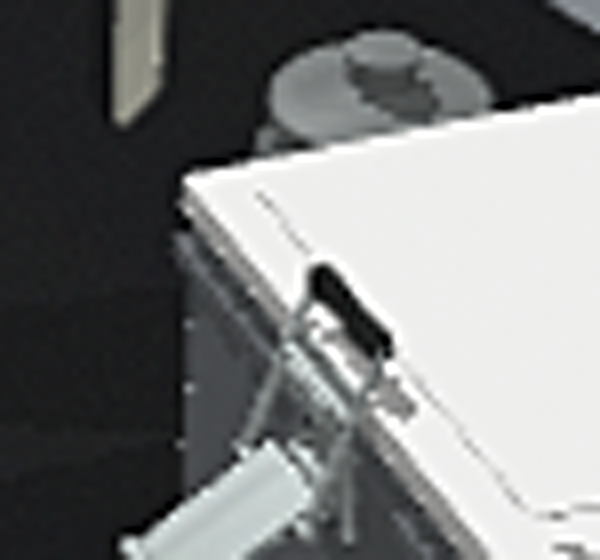

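View pics/t9.png

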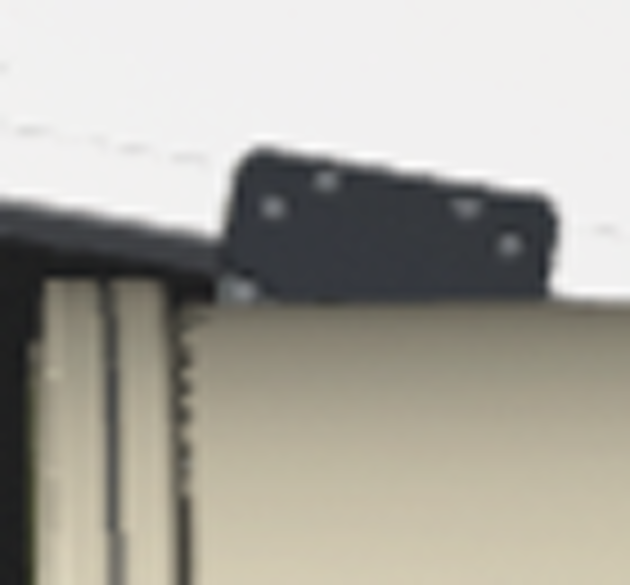

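The loop is hooked: the bar sits at the keeper, the dark grip leans over the lid around (350,310), and the side tug met resistance. The lever has swung down to about 1.1. Next I turn the tool back and tilt it to press the lever.

Emit:
move_arm:
  series:
    - [0,0,0,0,0,-0.2,-1]
    - [0,0,0,0,0,-0.2,-1]
    - [0,0,0,0,0,-0.2,-1]
    - [0,0,0,0,0,-0.2,-1]
    - [0,0,0,0,0,-0.4,-1]
    - [0,0,0,0,0,-0.4,-1]
    - [0,0,0,0,0,-0.4,-1]
    - [0,0,0,0,0,-0.4,-1]
  squeeze: 20

```text
t: 15.5
tool_pos: [0.4759, 0.0431, 0.2518]
orientation: [-0.866, -3.02, 0.0]
force: [0.1, -0.2, 0.5]
opening: 0.0006
```

Run:
```python
from h import *
S=load("side9.npz")
for a in(1.0,1.1,1.2):
    d=np.array([-np.sin(a),0,-np.cos(a)]);n=np.array([-np.cos(a),0,np.sin(a)]);pv=np.array([-88,0,106.5])
    print(a,((proj(S,b2w([pv+64.5*d+3*n+[0,17,0],pv+64.5*d+3*n+[0,-17,0]],POSE))-[265,175]+.5)*8).round().tolist())
zoom(S,262,225,60,45,12,"pics/s9b.png")
from h import plan
# tcp targets
def tcp(a,t,r=50,gap=0):
    d=np.array([-np.sin(a),-np.cos(a)]);n=np.array([-np.cos(a),np.sin(a)])
    c=np.array([-88,106.5])+r*d+(3+gap)*n
    x=np.array([-np.cos(t),-np.sin(t)])
    # which corner leads along -n
    k=-7.5 if np.dot(-7.5*x,-n)>0 else 7.5
    return (c-k*x).round(1)
for a in(1.1,.9,.7,.5,.3,.15,0): print(a,tcp(a,.6),tcp(a,.8))
print("approach",tcp(1.1,.6,gap=25))
plan([-170,0,200],Rt(.6))
```

```text
1.0 [[117.0, 559.0], [161.0, 624.0]]
1.1 [[109.0, 547.0], [152.0, 612.0]]
1.2 [[102.0, 534.0], [146.0, 599.0]]
1.1 [-127.7   90.7] [-128.7   91.9]
0.9 [-135.2   73.5] [-123.8   83.1]
0.7 [-128.7   66. ] [-127.7   64.8]
0.5 [-120.8   59.8] [-119.8   58.7]
0.3 [-111.8   55.4] [-110.9   54.2]
0.15 [-104.6   53.3] [-103.7   52.1]
0 [-97.2  52.3] [-96.2  51.1]
approach [-139.1  113. ]
t 15.50 tcp_bin [-175.3    1.1  251.8] F_bin [ 0.14 -0.16  0.48] open 0.0006 zdir_bin [-0. -0. -1.] y_bin [ 0.351  0.936 -0.   ]
shift shares [-0.054  0.008  0.518]
turn shares [-0.0343 -0.189  -0.1107]
```

View pics/s9b.png

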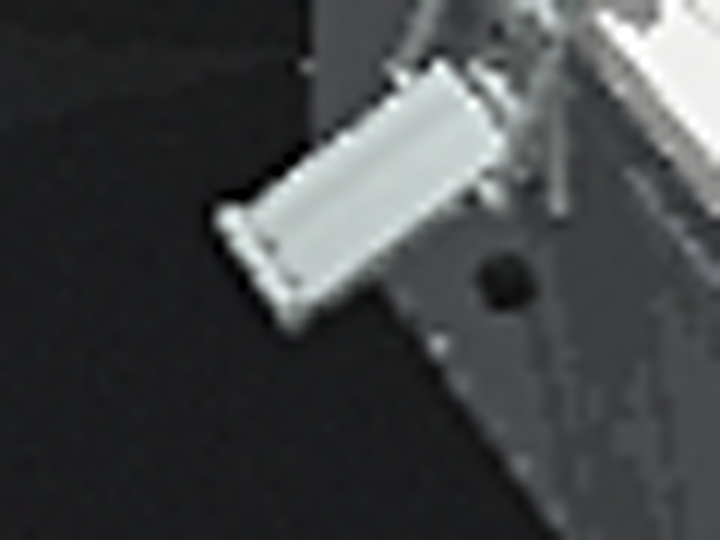

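Emit:
move_arm:
  series:
    - [0,0,0,-0.01,-0.045,-0.03,-1]
    - [0,0,0.05,-0.015,-0.09,-0.06,-1]
    - [0,0,0.1,-0.025,-0.14,-0.09,-1]
    - [0,0,0.2,-0.034,-0.189,-0.11,-1]
    - [-0.05,0,0.35,-0.034,-0.189,-0.11,-1]
    - [-0.05,0,0.5,-0.034,-0.189,-0.11,-1]
    - [-0.05,0,0.5,-0.034,-0.189,-0.11,-1]
    - [-0.05,0,0.5,-0.034,-0.189,-0.11,-1]

```text
t: 16.3
tool_pos: [0.4799, 0.0406, 0.2031]
orientation: [0.267, 2.531, -0.082]
force: [0.0, 0.5, 1.1]
opening: 0.0003
```

Run:
```python
from h import *
from plant import *
plan([-139,0,113],Rt(.6));print(read_state()["q"].round(2))
```

```text
t 16.30 tcp_bin [-170.9   -0.5  203.1] F_bin [-0.06  0.47  1.07] open 0.0003 zdir_bin [ 0.564 -0.005 -0.826] y_bin [0.01 1.   0.  ]
shift shares [0.245 0.008 0.924]
turn shares [-0.0016 -0.0003 -0.0026]
[ 0.12 -0.84  2.39 -0.22  1.03 -1.18]
```

Emit:
move_arm:
  series:
    - [0.1,0,0.3,0,0,0,-1]
    - [0.2,0,0.6,0,0,0,-1]
    - [0.25,0,0.85,0,0,0,-1]
    - [0.25,0,0.92,0,0,0,-1]
    - [0.25,0,0.92,0,0,0,-1]

```text
t: 16.8
tool_pos: [0.5103, 0.0339, 0.1118]
orientation: [0.266, 2.532, -0.083]
force: [-0.8, 0.1, -0.3]
opening: 0.0005
```

Run:
```python
from h import *
from plant import *
plan([-132,0,92],Rt(.6));print(read_state()["q"].round(2))
c=read_camera("side");np.savez("side10.npz",**c);zoom(c,240,165,100,95,6,"pics/s10.png")
```

```text
t 16.80 tcp_bin [-139.7   -1.1  111.8] F_bin [-0.76 -0.05 -0.27] open 0.0005 zdir_bin [ 0.563 -0.006 -0.827] y_bin [ 0.01   1.    -0.001]
shift shares [0.048 0.012 0.207]
turn shares [-0.0019 -0.0008 -0.0024]
[ 0.09 -0.61  2.43 -0.24  0.76 -1.14]
```

View pics/s10.png

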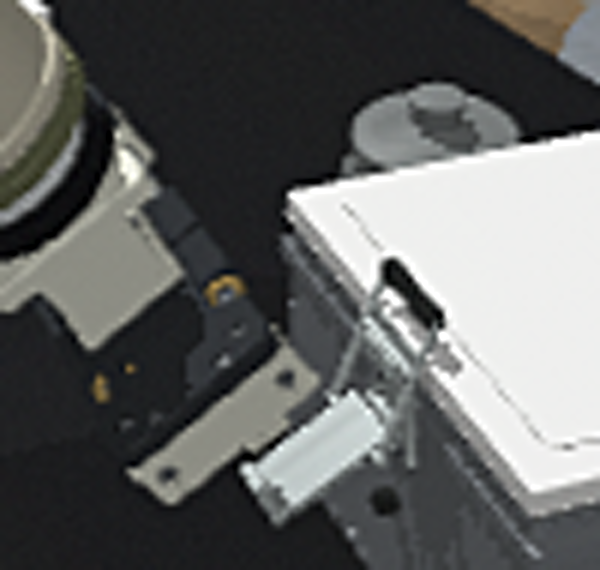

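Emit:
move_arm:
  series:
    - [0,0,0.08,0,0,0,-1]
    - [0,0,0.15,0,0,0,-1]
    - [0,0,0.19,0,0,0,-1]
    - [0,0,0.21,0,0,0,-1]
    - [0,0,0.23,0,0,0,-1]

```text
t: 17.35
tool_pos: [0.5228, 0.0316, 0.0932]
orientation: [0.264, 2.529, -0.082]
force: [0.2, 0.5, -0.8]
opening: 0.0004
```

Emit:
move_arm:
  series:
    - [0,0,0.02,0,0,0,-1]
    - [0,0,0.03,0,0,0,-1]

```text
t: 17.55
tool_pos: [0.5242, 0.0313, 0.0903]
orientation: [0.264, 2.53, -0.082]
force: [-0.2, -0.6, 0.7]
opening: 0.0007
```

Run:
```python
from h import *
from plant import *
plan();print(read_state()["q"].round(2))
```

```text
t 17.55 tcp_bin [-125.6   -0.9   90.3] F_bin [-0.04 -0.62  0.74] open 0.0007 zdir_bin [ 0.565 -0.005 -0.825] y_bin [ 0.008  1.    -0.   ]
[ 0.08 -0.52  2.42 -0.26  0.68 -1.13]
```

Run:
```python
from h import *
from plant import *
cur=w2b(read_state()["tool_pos"])[0][[0,2]]
x=np.array([-.825,-.565]);z=np.array([.565,-.825])
for a in(1.1,1.0,.9,.8,.7,.6,.5,.4,.3,.2,.1,.04,0,-.05):
    d=np.array([-np.sin(a),-np.cos(a)]);n=np.array([-np.cos(a),np.sin(a)])
    p=np.array([-88,106.5])+46*d+3*n+7.5*x
    e=p-cur;print(a,p.round(1),"x %.3f z %.3f"%(e@x/100,e@z/100))
```

```text
1.1 [-136.5   84.1] x 0.125 z -0.010
1.0 [-134.5   79.9] x 0.132 z 0.035
0.9 [-132.1   76. ] x 0.134 z 0.081
0.8 [-129.3   72.4] x 0.132 z 0.127
0.7 [-126.1   69. ] x 0.124 z 0.173
0.6 [-122.6   66. ] x 0.113 z 0.217
0.5 [-118.9   63.3] x 0.097 z 0.261
0.4 [-114.9   61.1] x 0.077 z 0.302
0.3 [-110.6   59.2] x 0.052 z 0.341
0.2 [-106.3   57.8] x 0.024 z 0.378
0.1 [-101.8   56.8] x -0.007 z 0.411
0.04 [-99.   56.4] x -0.028 z 0.430
0 [-97.2  56.3] x -0.042 z 0.441
-0.05 [-94.9  56.2] x -0.061 z 0.455
```

Emit:
move_arm:
  series:
    - [0,0,-0.04,0,0,0,-1]
    - [0.06,0.01,-0.05,0,0,0,-1]
    - [0.12,0.01,-0.04,0,0,0,-1]
    - [0.125,0.01,-0.02,0,0,0,-1]
    - [0.13,0.01,0,0,0,0,-1]
    - [0.13,0.01,0.02,0,0,0,-1]
    - [0.13,0.01,0.03,0,0,0,-1]

```text
t: 18.25
tool_pos: [0.5155, 0.0341, 0.0801]
orientation: [0.264, 2.53, -0.082]
force: [-2.8, -0.1, 1.6]
opening: 0.0002
```

Emit:
move_arm:
  series:
    - [0,0,0.02,0,0,0,-1]
    - [0,0,0.04,0,0,0,-1]
    - [0,0,0.05,0,0,0,-1]

```text
t: 18.55
tool_pos: [0.5184, 0.0335, 0.0761]
orientation: [0.264, 2.53, -0.082]
force: [-2.5, 0.8, 1.4]
opening: 0.0005
```

Run:
```python
from h import *
from plant import *
plan();print(read_state()["q"].round(2))
```

```text
t 18.55 tcp_bin [-1.318e+02  1.000e-01  7.610e+01] F_bin [-2.63  0.31  1.35] open 0.0005 zdir_bin [ 0.565 -0.005 -0.825] y_bin [ 0.008  1.    -0.   ]
[ 0.08 -0.51  2.44 -0.27  0.65 -1.11]
```

Emit:
move_arm:
  series:
    - [0,0,0.023,0,0,0,-1]
    - [0,0,0.046,0,0,0,-1]
    - [-0.005,0,0.07,0,0,0,-1]
    - [-0.01,0,0.09,0,0,0,-1]

```text
t: 18.95
tool_pos: [0.5242, 0.0323, 0.0693]
orientation: [0.264, 2.53, -0.082]
force: [-3.1, 1.5, 1.7]
opening: 0.0008
```

Run:
```python
from h import *
from plant import *
plan();print(read_state()["q"].round(2))
```

```text
t 18.95 tcp_bin [-1.259e+02  1.000e-01  6.930e+01] F_bin [-3.36  0.83  1.68] open 0.0008 zdir_bin [ 0.565 -0.005 -0.825] y_bin [ 0.008  1.    -0.   ]
[ 0.08 -0.47  2.43 -0.28  0.62 -1.1 ]
```

Emit:
move_arm:
  series:
    - [-0.005,0,0.022,0,0,0,-1]
    - [-0.011,0,0.044,0,0,0,-1]
    - [-0.019,0,0.066,0,0,0,-1]
    - [-0.027,0,0.088,0,0,0,-1]
    - [-0.037,0,0.109,0,0,0,-1]
    - [-0.047,0,0.129,0,0,0,-1]

```text
t: 19.55
tool_pos: [0.535, 0.03, 0.0613]
orientation: [0.264, 2.53, -0.082]
force: [-3.0, 1.6, 1.2]
opening: 0.0003
```

Run:
```python
from h import *
from plant import *
plan();print(read_state()["q"].round(2))
c=read_camera("side");np.savez("side11.npz",**c);zoom(c,240,165,100,95,6,"pics/s11.png")
```

```text
t 19.55 tcp_bin [-114.7    0.    61.3] F_bin [-3.28  0.99  1.24] open 0.0003 zdir_bin [ 0.565 -0.005 -0.825] y_bin [ 0.008  1.    -0.   ]
[ 0.07 -0.41  2.41 -0.28  0.59 -1.1 ]
```

View pics/s11.png

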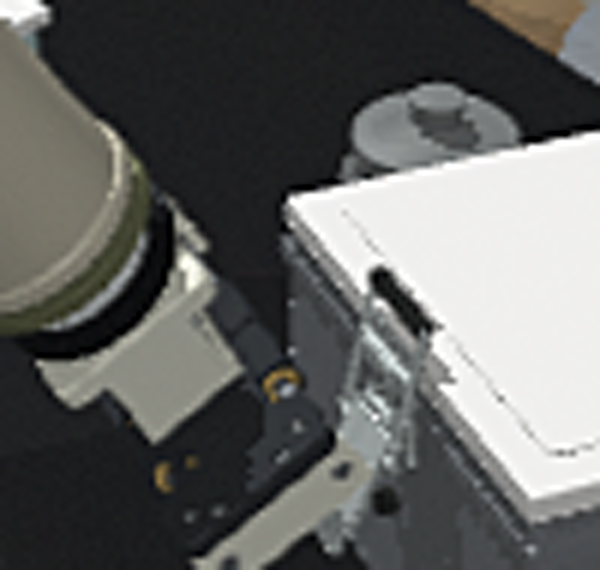

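Emit:
move_arm:
  series:
    - [-0.012,0,0.02,0,0,0,-1]
    - [-0.025,0,0.039,0,0,0,-1]
    - [-0.039,0,0.058,0,0,0,-1]
    - [-0.053,0,0.076,0,0,0,-1]
    - [-0.068,0,0.093,0,0,0,-1]
    - [-0.084,0,0.109,0,0,0,-1]

```text
t: 20.2
tool_pos: [0.548, 0.0272, 0.0572]
orientation: [0.264, 2.53, -0.082]
force: [-2.4, 0.6, -1.0]
opening: 0.0007
```

Run:
```python
from h import *
from plant import *
plan()
```

```text
t 20.20 tcp_bin [-101.5   -0.2   57.2] F_bin [-2.48  0.12 -0.95] open 0.0007 zdir_bin [ 0.565 -0.005 -0.825] y_bin [ 0.008  1.    -0.   ]
```

Emit:
move_arm:
  series:
    - [-0.008,0,0.006,0,0,0,-1]
    - [-0.017,0,0.011,0,0,0,-1]
    - [-0.025,0,0.017,0,0,0,-1]

```text
t: 20.5
tool_pos: [0.5511, 0.0266, 0.0575]
orientation: [0.264, 2.529, -0.082]
force: [-1.2, -0.1, -1.5]
opening: 0.0008
```

Emit:
move_arm:
  series:
    - [-0.008,0,0.006,0,0,0,-1]
    - [-0.017,0,0.011,0,0,0,-1]

```text
t: 20.7
tool_pos: [0.5529, 0.0262, 0.0575]
orientation: [0.264, 2.529, -0.082]
force: [-3.2, -0.2, -1.3]
opening: 0.0004
```

Run:
```python
from h import *
from plant import *
plan()
```

```text
t 20.70 tcp_bin [-96.4  -0.2  57.5] F_bin [-3.05 -0.85 -1.33] open 0.0004 zdir_bin [ 0.565 -0.005 -0.825] y_bin [ 0.008  1.    -0.   ]
```

Emit:
move_arm:
  series:
    - [-0.008,0,0.006,0,0,0,-1]
    - [-0.012,0,0.008,0,0,0,-1]

```text
t: 20.9
tool_pos: [0.5537, 0.026, 0.0571]
orientation: [0.264, 2.531, -0.082]
force: [-12.9, 3.2, 6.1]
opening: 0.0003
```

Emit:
move_arm:
  series:
    - [-0.008,0,0.006,0,0,0,-1]
    - [-0.008,0,0.006,0,0,0,-1]

```text
t: 21.1
tool_pos: [0.5542, 0.0259, 0.0569]
orientation: [0.265, 2.532, -0.082]
force: [-19.9, 4.8, 12.4]
opening: 0.0003
```

Run:
```python
from h import *
from plant import *
plan()
```

```text
t 21.10 tcp_bin [-95.1  -0.2  56.9] F_bin [-20.44   0.75  12.45] open 0.0003 zdir_bin [ 0.563 -0.005 -0.826] y_bin [ 0.008  1.    -0.   ]
```

Hard stop reached: x sits at -95.5 while the force climbs. Backing off now.

Emit:
move_arm:
  series:
    - [0.02,0,-0.015,0,0,0,-1]
    - [0.05,0,-0.04,0,0,0,-1]
    - [0.15,0,-0.15,0,0,0,-1]
    - [0.3,0,-0.4,0,0,0,-1]
    - [0.4,0,-0.7,0,0,0,-1]
    - [0.4,0,-1,0,0,0,-1]
    - [0.4,0,-1,0,0,0,-1]

```text
t: 21.8
tool_pos: [0.4786, 0.0482, 0.1277]
orientation: [0.266, 2.528, -0.083]
force: [0.5, 0.4, 0.1]
opening: 0.0007
```

Run:
```python
from h import *
from plant import *
plan()
c=read_camera("side");np.savez("side12.npz",**c);zoom(c,265,170,90,90,7,"pics/s12.png")
c=read_camera("top");np.savez("top12.npz",**c);cv2.imwrite("pics/t12.png",c["frame"][:,:,::-1])
```

```text
t 21.80 tcp_bin [-173.6    6.7  127.7] F_bin [0.43 0.54 0.13] open 0.0007 zdir_bin [ 0.566 -0.006 -0.824] y_bin [ 0.01  1.   -0.  ]
```

View pics/s12.png

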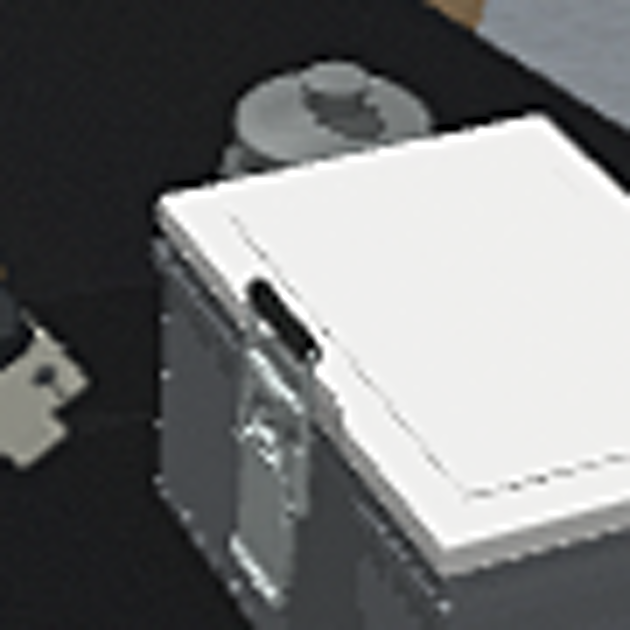

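View pics/t12.png

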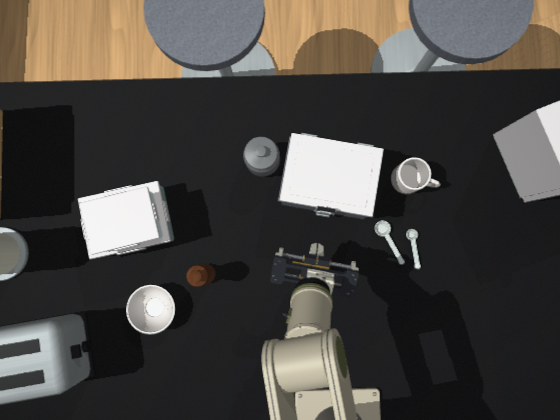

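Run:
```python
from h import *
from plant import *
S=load("side12.npz");T=load("top12.npz");T0=load("top0.npz")
x0,y0,w,h=280,180,120,75
a=cv2.resize(S["frame"][y0:y0+h,x0:x0+w].min(2),None,fx=8,fy=8,interpolation=cv2.INTER_CUBIC)
k=max(cv2.findContours((a>200).astype(np.uint8),0,1)[0],key=cv2.contourArea)
print((((cv2.approxPolyDP(cv2.convexHull(k),8,True)[:,0]+.5)/8-.5)+[x0,y0]).round(1).tolist())
for z in(141,146): print(z,proj(S,b2w([(-83,113,z),(-83,-113,z)],POSE)).round(1).tolist())
for al in(0,.1,.2):
    d=np.array([-np.sin(al),0,-np.cos(al)]);n=np.array([-np.cos(al),0,np.sin(al)])
    E=[np.array([-88,s,106.5])+64.5*d+3*n for s in(17,-17)];print("lever",al,((proj(S,b2w(E,POSE))-[265,170]+.5)*7).round().tolist())
D=cv2.absdiff(T["frame"],T0["frame"]).max(2)
for n,(u,v,r) in {"jar":(261,156,16),"mug":(413,176,18),"spoons":(398,245,22),"mill":(200,275,12),"bowl":(151,309,22),"glass":(125,220,45)}.items(): print(n,int((D[v-r:v+r,u-r:u+r]>60).sum()))
plan()
```

```text
[[287.7, 198.2], [341.8, 186.4], [388.9, 231.3], [328.1, 247.8]]
141 [[286.2, 198.0], [327.3, 248.8]]
146 [[286.3, 196.5], [327.5, 247.1]]
lever 0 [[231.0, 557.0], [271.0, 612.0]]
lever 0.1 [[216.0, 559.0], [255.0, 615.0]]
lever 0.2 [[200.0, 561.0], [240.0, 617.0]]
jar 0
mug 19
spoons 46
mill 0
bowl 0
glass 0
t 21.90 tcp_bin [-175.1    5.6  122.5] F_bin [ 0.12 -0.1  -0.74] open 0.0003 zdir_bin [ 0.561 -0.008 -0.828] y_bin [ 0.01   1.    -0.003]
```

```bash
python3 -c "
from plant import *
print(close_job())"
```

```text
the job is handed in; nothing more can be done
None
```

The bin is shut and latched, and I handed it in at about 22 s. I swung the lid down onto the seal (about 5 N felt), hooked the loop's bar into the keeper, and pressed the lever down its arc to the stop.

**Hooking:** I found the lid face by touch and eased the bar down into the groove. Contact forces reached about 13 N at most. A sideways tug met about 8 N, so the bar is held behind the lip.

**Last checks:**
- **Lever:** it stayed down after I let go. The image matches an angle of 0, though the picture is too coarse to tell 0 from a few hundredths of a radian.
- **Lid:** its front edge dropped 1.2–1.3 px, where a 5 mm pull-down should give 1.5–1.7 px. That is about 4 mm, within measurement error of pulled tight.
- **Other things:** the jar, mill, bowl and glass containers show no change in the top view. A few pixels changed around the mug and spoons. I took that as the arm's shadow because they sit at the same positions, but I did not check further.
- **Robot:** it ended clear of everything, with almost no force on the wrist.

**Not as gentle as it should have been:** my last push against the lever stop reached about 24 N, just under the 25 N limit. I backed off at once.

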